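# Close a denture flask in the bench press

### The arm

A 6-joint arm with a two-finger parallel gripper is mounted at the origin on the work surface. World frame = base frame: x ahead of the robot, y to its left, z up, the work surface at z = 0. Lengths are in m, angles in rad, forces in N, time in s.
With the tool pointing down it reaches from about 0.3 to 0.85 m from the base axis. Payload 4.2 kg.
Tool frame: the origin (TCP) lies at the very end of the fingers, on their centre line; the grasp point (between the pads) lies 19 mm behind it; z points along the fingers, y is the line along which they close (so a half turn about z gives the same grasp; the last joint's range is limited). The gripper opens to 91 mm and grips with 3 to 60 N. Pads are 32 mm wide; open, the fingers measure 118 mm over their backs; the gripper's body (76 mm by 178 mm) begins 60 mm behind the grasp point.
Start: joints at [-1.251, 0.32, 1.565, -0, 1.257, -0.02], TCP at [0.192, -0.542, 0.214] pointing down, gripper open.
Joint ranges: [-3.11, 3.11], [-0.84, 2.01], [0.21, 2.61], [-1.34, 4.49], [0.05, 2.63], [-2.56, 2.56]. Speed limits (rad/s): [2.57, 2.57, 3.14, 3.14, 3.14, 3.14].

### API

Orientations are given as a 3x3 rotation matrix whose columns are the frame's x, y, z axes.
In Python, from station import sense, viewer, workorder gives the robot as it stands.
- The arm moves only by the tool arm_command, never from a script. Its arguments are lists of equal length, an entry for each row: "rot": the turn, a rotation vector about the tool's x, y, z in degrees, a list of three; "delta_pos": the shift along the tool's x, y, z in cm, a list of three; "claw": the opening, from 0 (shut) to 1 (fully open). In form: {"rot": [[wx, wy, wz], ...], "delta_pos": [[tx, ty, tz], ...], "claw": [claw, ...]}. A call has 1 to 8 rows; each row shifts and turns the commanded pose from where the row before left it, along the tool's axes as they then stand; what a row does not reach is not made up. A row lasts 1/12 s, in which the tool goes at most 41.7 mm and 7.16 degrees, less where a joint would pass 70% of its speed; a pose out of reach is approached as far as the arm can. A call is refused whole if a number of a shift passes 4.17 or a number of a turn 7.16, either way. A call with a gripper value outside its range is refused whole. The fingers move at their own pace and stop on an object; the grip force is fixed at half the most. Time passes only in rows, so rows that do not move let the fingers close. It gives the time, the measured TCP pose, the force, the opening and the grip force at its end, in the units of the state.
- sense(): the state, without advancing time (a new reading comes with each control period).
- viewer.get_image(name): name is "scene" or "top"; returns the picture (480x640x3 uint8, red, green, blue); there is no depth.
- viewer.camera_model(name): a dict with "fx", "fy", "cx", "cy" (pixels), "R" (3x3) and "t" (3): a world point X has camera coordinates R X + t. Camera axes: x right, y down, z forward; pixel columns grow to the right and rows downward; lengths in m; the calibration is good to about 2 mm. A picture is of the moment at which its call begins. camera_model takes no time and is no camera call.
- workorder.finish_job(): hands the job in; it is judged then, once.
The state is a dict: "t": time; "q": joint angles; "joint_vel": joint speeds; "effort": joint torques, N m; "eef_pos": TCP position; "eef_rot": TCP orientation; "force": force on the tool from outside, world axes, zero at the start; "ft_torque": the same for the moment, N m; "finger_gap": finger opening in m; "grip_force": force on a finger pad.
Only numpy, scipy, OpenCV 4.12 (cv2) and the standard library are available. Lean on these libraries where they do the work, as an engineer would, in place of code of your own. Each camera call takes 0.05 s, during which the arm holds its last target. There are 200 camera calls.

### The job

Slide the brass denture flask along the bed of the bench press until it is fully home against the back stop. Then screw the pressure plate down on it by pushing the spokes of the capstan round clockwise, one after another, until the flask is firmly nipped: a spoke that turned with about 8 N, pushed just inside its knob, then takes about 13 N. Do not overtighten, or the cast inside cracks; leave the flask clamped, the capstan free of the hand and the other things on the bench alone.

Things in the scene. Friction and masses are not known exactly. Their poses are not given: they have to be found in the camera images.
- press: bench flask press, fixed: grey cast foot 214 mm (x) by 130 mm (y), two columns, crosshead, screw with capstan. Origin on the bench under the screw's vertical axis; y is the loading direction (the flask slides along the bed towards +y), x across, z up. Steel bed 104 mm wide, top at height 30 mm, from y = -182 to +78 mm
- bed_home (a point): point on the bed's top on the screw's axis: the centre of the flask's underside lies here when it is home (its front face then at y = -48 mm of the press). Two guide rails along the bed, 8 mm high, inner faces at x = +-44.5 mm, keep the flask straight
- back_stop (a point): middle of the face of the back stop, an upright steel bar across the bed, 26 mm high, face at y = +48 mm of the press
- crosshead_top (a point): centre of the top of the 60 mm wide boss on the crosshead, height 200 mm. The crosshead spans 212 mm (x) by 52 mm (y), heights 150 to 190 mm, on columns of 24 mm diameter at x = +-82 mm, nuts on top to height 200 mm. The flask when home sticks out 22 mm in front of it, under the overhanging spokes, so push it there with fingers leaning in by about 45 degrees
- flask: brass denture flask, loose, 84 mm (x) by 96 mm (y), 0.6 to 1 kg; origin at the centre of its underside, axes as the press's. Base and ring 48 mm high, then a 14 mm lid standing 0 to 5 mm proud on hard plaster (different each time, not measured): its top is 62 to 67 mm above its underside. Starts 60 to 105 mm short of home between the rails, 2.5 mm play each side; slides at 3 to 8 N
- flask_front (a point): centre of the flask's front face (its -y side, where to push), 30 mm above its underside
- plate: pressure plate, square, steel, 76 mm wide, 14 mm thick, under the screw on stiff disc springs; it does not turn. Origin at the centre of its underside, 3 to 11 mm above the lid at the start. It should press about 260 N on the flask, which comes about a fifth of a turn after the first touch; 140 to 400 N is acceptable, more cracks the cast
- capstan_hub (a point): centre of the capstan hub (24 mm radius, top 24 mm above this point) on the screw's axis, at the height of the spokes' centre lines: about 261 mm at the start, sinking as it is turned. Four level steel spokes, 12 mm diameter, 90 degrees apart, reach to 98 mm radius; black ball knobs, 26 mm diameter, at 108 mm radius. At least 40 mm free under the spokes
- capstan (a joint): angle of the capstan, rad, growing clockwise seen from above (tightening, 10 mm down a turn), 0 to 1.6 at the start, stop at 0; stays where left. A spoke points at minus this angle in the press's x-y plane, the others at 90 degree steps. While moving it takes 0.70 N m running free (8 N at 85 mm radius), then 1.11 N m (13 N) with the plate at 260 N, 0.92 at 140, 1.34 at 400; when you halt the push sags by up to 0.2 N m
- cast: small plaster dental model, 62 by 56 by 32 mm, loose on the bench beyond the back stop; leave it alone. Origin under its centre
- jar: closed white jar, 52 mm diameter, 62 mm high, loose on the bench beside the press (its +x side); leave it alone. Origin under its centre
- dropper: amber dropper bottle, 38 mm diameter, 94 mm high, loose on the bench beside the press (its +x side); leave it alone. Origin under its centre
There are look-alikes about, which are no part of the job. Of the things shaped like the flask, the brass one is meant.

How it is judged:
On the way, in this order (a step that is already met when the one before it is completed fails the run):
1. the flask is slid home against the back stop, the plate still clear of it (horizontal distance between flask and bed_home below 0.0045 m and contact force between plate and flask below 1 N), for 0.2 s.
2. the pressure plate bears firmly on the flask (contact force between plate and flask above 140 N), for 0.2 s.
At the end, for the whole second after the job is handed in: The flask is home on the bed (its centre within 4.5 mm of bed_home), the plate presses on it with 140 to 400 N, capstan and flask are at rest; the plate never pressed harder than 400 N and the plaster model, jar and dropper bottle stand within 15 mm of their places (contact force between plate and flask between 140 and 400 N and horizontal distance between flask and bed_home below 0.0045 m and linear speed of flask below 0.01 m/s and velocity of joint capstan between -0.05 and 0.05 rad/s); the robot touches nothing.
It fails at once if the plate presses on the flask with more than 400 N (contact force between plate and flask above 400 N).
It fails at once if the plaster model is moved more than 15 mm (distance of cast from where it was at the start of the episode above 0.015 m).
It fails at once if the white jar is moved more than 15 mm (distance of jar from where it was at the start of the episode above 0.015 m).
It fails at once if the dropper bottle is moved more than 15 mm (distance of dropper from where it was at the start of the episode above 0.015 m).
It also fails if it takes over 72 s, if anything falls off the work surface, if the arm or the gripper's body presses on something with over 40 N, if the wrist force passes 120 N, or if a joint passes its speed limit or range.

## Working session

There is one attempt and no reset: what is moved stays moved. The work goes in short steps, Python scripts to look and compute and a tool call to move; the robot and the scene stay as the last step left them, time stands still between calls to the robot, and variables do not carry over. Pictures are saved under pics/ and viewed, at most 10 in all, crops included, and the job is handed in when it is done.

Besides the shell and the picture viewer there is one more tool, called by a JSON object that holds its "op" and its "data", one argument or row to a line. arm_command: Moves the arm, as the interface text tells. Its arguments: {"type":"object","properties":{"rot":{"type":"array","items":{"type":"array","items":{"type":"number"}}},"delta_pos":{"type":"array","items":{"type":"array","items":{"type":"number"}}},"claw":{"type":"array","items":{"type":"number"}}},"required":["rot","delta_pos","claw"]}

```bash
ls; mkdir -p pics; python3 - <<'E'
from station import sense, viewer
import cv2,numpy as np
for n in("scene","top"):
    cv2.imwrite(f"pics/{n}0.png",viewer.get_image(n)[:,:,::-1])
    m=viewer.camera_model(n);R=np.array(m["R"]);print(n,m["fx"],m["cx"],m["cy"],(-R.T@m["t"]).round(3),R.round(3).tolist())
s=sense();print(s["t"],s["eef_pos"],s["eef_rot"],s["force"])
E
```

```text
pics
scene 434.582126061171 313.1005256012824 238.69813806343933 [0.905 0.593 0.668] [[-0.849, 0.527, -0.015], [0.305, 0.468, -0.829], [-0.43, -0.709, -0.559]]
top 506.76800531934714 317.9864090463521 235.07349645663734 [0.398 0.    1.318] [[-0.011, -1.0, -0.0], [-0.989, 0.011, -0.146], [0.146, -0.001, -0.989]]
0.1 [ 0.19148617 -0.5416903   0.2132027 ] [[ 9.42829511e-01  3.33275035e-01 -5.13604450e-04]
 [ 3.33275429e-01 -9.42828264e-01  1.53412386e-03]
 [ 2.70443913e-05 -1.61758899e-03 -9.99998691e-01]] [-1.14593052  1.08970824  0.60375906]
```

View pics/scene0.png

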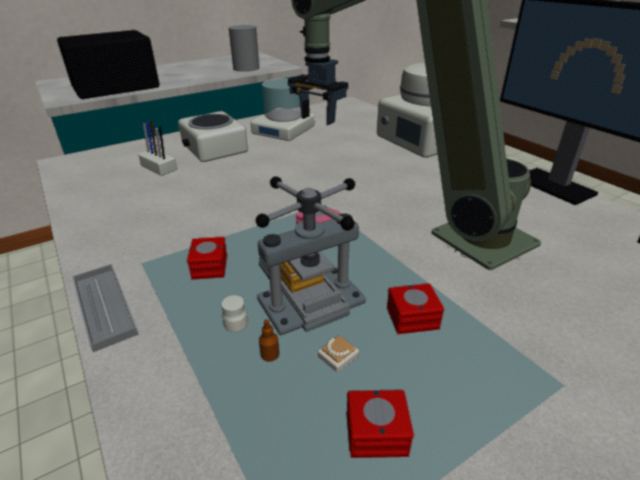

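View pics/top0.png

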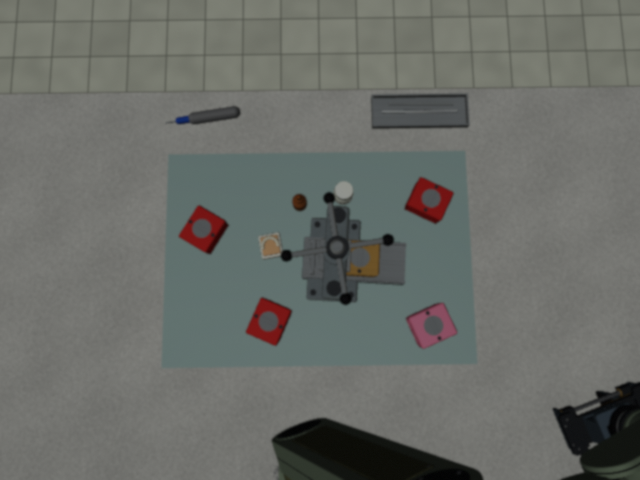

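The brass flask is the only brass-coloured body, at top (363,260) and scene (300,275), inside the press. The red ones (204,229), (430,200) and (269,321) and the pink one (433,325) are look-alikes. Next I'll take an enlarged crop and measurements.

```bash
cat > h.py <<'E'
from station import sense, viewer
import cv2,numpy as np
def ray(n,p,z):
    m=viewer.camera_model(n);R=np.array(m["R"]);c=-R.T@np.array(m["t"])
    d=R.T@np.array([(p[0]-m["cx"])/m["fx"],(p[1]-m["cy"])/m["fy"],1]);return c+d*(z-c[2])/d[2]
def proj(n,X):
    m=viewer.camera_model(n);c=np.array(m["R"])@np.array(X)+m["t"];return np.array([m["fx"]*c[0]/c[2]+m["cx"],m["fy"]*c[1]/c[2]+m["cy"]])
def knobs(im,roi,zz=60):
    x0,y0,x1,y1=roi;g=im[y0:y1,x0:x1].max(2)<zz
    n,l,s,c=cv2.connectedComponentsWithStats(g.astype(np.uint8))
    return [(c[i]+[x0,y0],int(s[i,4]),s[i,2:4].tolist()) for i in range(1,n) if s[i,4]>25]
E
python3 - <<'E'
from h import *
im=viewer.get_image("top")
for t in (35,50):
  for c,a,w in knobs(im,(270,180,420,320),t): print(t,c.round(1),a,w,ray("top",c,.261).round(4))
hsv=cv2.cvtColor(im,cv2.COLOR_RGB2HSV)
b=cv2.inRange(hsv,(12,120,90),(28,255,255))[230:290,340:400]
ys,xs=np.nonzero(b);print("brass",xs.min()+340,xs.max()+340,ys.min()+230,ys.max()+230,cv2.minAreaRect(np.c_[xs+340,ys+230].astype(np.float32)))
cv2.imwrite("pics/crop.png",cv2.resize(im[180:320,270:420],None,fx=5,fy=4.2857*1,interpolation=cv2.INTER_CUBIC)[:,:,::-1])
E
```

```text
35 [328.8 197.3] 72 [10, 9] [ 0.6354 -0.0254  0.261 ]
35 [339.  214.7] 95 [9, 13] [ 0.5975 -0.0465  0.261 ]
35 [387.7 239.6] 83 [10, 10] [ 0.5432 -0.1481  0.261 ]
35 [339.6 248.9] 98 [20, 21] [ 0.5245 -0.0466  0.261 ]
35 [286.1 255.2] 77 [10, 10] [0.5125 0.0658 0.261 ]
35 [333.5 287.7] 118 [12, 13] [ 0.4435 -0.0325  0.261 ]
35 [345.7 297.8] 103 [12, 11] [ 0.4225 -0.0575  0.261 ]
50 [328.8 197.7] 91 [11, 10] [ 0.6347 -0.0255  0.261 ]
50 [301.8 203.2] 53 [10, 14] [0.6234 0.0321 0.261 ]
50 [339.1 214.4] 152 [12, 16] [ 0.5983 -0.0467  0.261 ]
50 [337.8 247. ] 262 [23, 24] [ 0.5285 -0.0428  0.261 ]
50 [387.6 239.8] 101 [11, 12] [ 0.5428 -0.1479  0.261 ]
50 [286.1 255.1] 97 [11, 11] [0.5127 0.0659 0.261 ]
50 [333.4 287.8] 170 [14, 15] [ 0.4432 -0.0323  0.261 ]
50 [345.9 297.4] 133 [15, 12] [ 0.4231 -0.0579  0.261 ]
brass 349 378 245 274 ((363.5, 259.5), (29.0, 29.0), 90.0)
```

View pics/crop.png

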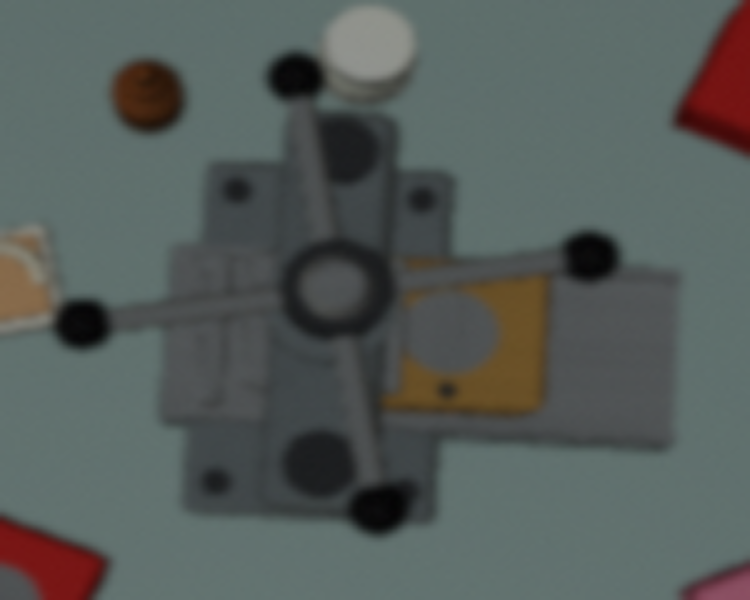

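The crop confirms it: the only brass flask sits on the bed (centre about (363,260)) with the bed edges running right. The knobs are at (329,197), (388,240), (346,297) and (286,255), and the hub at about (338,247).

```bash
python3 - <<'E'
from h import *
def cp(u,v): return (270+u/5,180+v/4.2857)
def ang(a,b,z,rot=0):
    d=ray("top",b,z)-ray("top",a,z);return np.degrees(np.arctan2(d[1],d[0]))
print("nuts",ang((333.4,287.8),(339.1,214.5),.2), (ray("top",(333.4,287.8),.2)+ray("top",(339.1,214.5),.2))/2)
print("bed bot",ang(cp(675,445),cp(440,435),.03)-90, "foot L",ang(cp(185,512),cp(207,163),.02),"foot R",ang(cp(435,520),cp(455,175),.02),"foot top",ang(cp(455,175),cp(210,163),.02)-90)
print("bed front corners",ray("top",cp(675,445),.03),ray("top",cp(680,270),.03))
print("brass front edge (top)",ray("top",cp(547,275),.08),ray("top",cp(543,412),.08), ray("top",cp(543,412),.095))
for n,p,z in(("pink",(433,325),.065),("red",(430,200),.065),("jar",(344,189),.062),("drop",(300,200),.094),("cast",(270,245),.03)):print(n,ray("top",p,z).round(3))
print("hub via top", ray("top",(337,246),.285))
E
```

```text
nuts -5.348813491037612 [ 0.52767417 -0.04180272  0.2       ]
bed bot -3.4664948242488123 foot L -3.565983923127889 foot R -4.139922808598073 foot top -3.9532157566887207
bed front corners [ 0.46109958 -0.22091634  0.03      ] [ 0.56538358 -0.22724165  0.03      ]
brass front edge (top) [ 0.55672519 -0.15278724  0.08      ] [ 0.47809998 -0.14857869  0.08      ] [ 0.477134   -0.14677807  0.095     ]
pink [ 0.359 -0.28   0.065]
red [ 0.67  -0.286  0.065]
jar [ 0.701 -0.069  0.062]
drop [0.667 0.042 0.094]
cast [0.564 0.121 0.03 ]
hub via top [ 0.52767111 -0.0402582   0.285     ]
```

{"op": "arm_command", "data": {
  "rot": [
    [0, 0, 0],
    [0, 0, 0],
    [0, 0, 0],
    [0, 0, 0],
    [0, 0, 0],
    [0, 0, 0],
    [0, 0, 0],
    [0, 0, 0]
  ],
  "delta_pos": [
    [3.2, -1.2, 0],
    [3.2, -1.2, 0],
    [3.2, -1.2, 0],
    [3.2, -1.2, 0],
    [3.2, -1.2, 0],
    [3.2, -1.2, 0],
    [3.2, -1.2, 0],
    [3.2, -1.2, 0]
  ],
  "claw": [0, 0, 0, 0, 0, 0, 0, 0]
}}

```text
t: 0.82
eef_pos: [0.4019, -0.3649, 0.2138]
eef_rot: [[0.943, 0.333, -0.0], [0.333, -0.943, 0.0], [-0.0, -0.0, -1.0]]
force: [0.4, -0.2, 0.1]
finger_gap: 0.0409
grip_force: 0.0
```

{"op": "arm_command", "data": {
  "rot": [
    [0, 0, 0],
    [0, 0, 0],
    [0, 0, 0],
    [0, 0, 0],
    [0, 0, -7],
    [0, 0, -7],
    [0, 0, -7],
    [0, 0, -7]
  ],
  "delta_pos": [
    [3.2, -1.2, 0],
    [3.2, -1.1, 0],
    [3.2, -1.1, 0],
    [3.2, -1.1, 0],
    [0, 0, 0],
    [0, 0, 0],
    [0, 0, 0],
    [0, 0, 0]
  ],
  "claw": [0, 0, 0, 0, 0, 0, 0, 0]
}}

```text
t: 1.48
eef_pos: [0.5068, -0.2807, 0.2135]
eef_rot: [[0.671, 0.742, -0.001], [0.742, -0.671, 0.0], [-0.0, -0.001, -1.0]]
force: [-0.3, -0.9, 0.7]
finger_gap: 0.0006
grip_force: 0.0
```

{"op": "arm_command", "data": {
  "rot": [
    [0, 0, -7],
    [0, 0, -7],
    [0, 0, -7],
    [0, 0, -7],
    [0, 0, -7],
    [0, 0, -3.5],
    [0, 0, 0],
    [0, 0, 0]
  ],
  "delta_pos": [
    [0, 0, 0],
    [0, 0, 0],
    [0, 0, 0],
    [0, 0, 0],
    [0, 0, 0],
    [0, 0, 0],
    [0, 0, 0],
    [0, 0, 0]
  ],
  "claw": [0, 0, 0, 0, 0, 0, 0, 0]
}}

```text
t: 2.15
eef_pos: [0.5066, -0.2811, 0.2137]
eef_rot: [[0.072, 0.997, -0.0], [0.997, -0.072, 0.0], [0.0, -0.0, -1.0]]
force: [-0.5, 0.1, -0.2]
finger_gap: 0.0008
grip_force: 0.0
```

```bash
cat >> h.py <<'E'
H=np.array([.528,-.0415,0]);XP=np.array([.9976,-.07,0]);YP=np.array([.07,.9976,0])
def st():
    s=sense();d=np.array(s["eef_pos"])-H;F=np.array(s["force"]);T=np.array(s["ft_torque"]);R=np.array(s["eef_rot"])
    px,py=d@XP,d@YP
    print("t",s["t"],"press mm",(1e3*np.array([px,py,d[2]])).round(1),"r",round(1e3*np.hypot(px,py),1),"ang",round(np.degrees(np.arctan2(py,px)),1))
    print("F press",np.array([F@XP,F@YP,F[2]]).round(2),"T",T.round(3),"Mz hub",round(d[0]*F[1]-d[1]*F[0],3),"+Tz",round(d[0]*F[1]-d[1]*F[0]+T[2],3))
    print("axes press",[[round(float(R[:,i]@a),3) for a in(XP,YP,[0,0,1])] for i in range(3)],"q",np.round(s["q"],2),"gap",round(s["finger_gap"],4))
    return s
E
python3 -c "from h import *;st()"
```

```text
t 2.15 press mm [  -4.6 -240.6  213.7] r 240.6 ang -91.1
F press [-0.46  0.11 -0.16] T [-0.011 -0.076  0.011] Mz hub -0.111 +Tz -0.1
axes press [[0.002, 1.0, 0.0], [1.0, -0.002, -0.0], [-0.0, 0.0, -1.0]] q [-0.53  0.33  1.55 -0.    1.26 -0.45] gap 0.0008
```

{"op": "arm_command", "data": {
  "rot": [
    [0, 7, 0],
    [0, 7, 0],
    [0, 7, 0],
    [0, 7, 0],
    [0, 7, 0],
    [0, 7, 0],
    [0, 3, 0],
    [0, 0, 0]
  ],
  "delta_pos": [
    [0, 0.5, 0],
    [0, 0, 0],
    [0, 0, 0],
    [0, 0, 0],
    [0, 0, 0],
    [0, 0, 0],
    [0, 0, 0],
    [0, 0, 0]
  ],
  "claw": [0, 0, 0, 0, 0, 0, 0, 0]
}}

```text
t: 2.82
eef_pos: [0.5108, -0.2835, 0.2105]
eef_rot: [[0.057, 0.997, 0.049], [0.702, -0.075, 0.708], [0.71, -0.006, -0.704]]
force: [0.1, 0.2, 0.4]
finger_gap: 0.0004
grip_force: 0.0
```

```bash
python3 -c "from h import *;st()"
```

```text
t 2.8167 press mm [-2.000e-01 -2.426e+02  2.105e+02] r 242.6 ang -90.1
F press [0.07 0.24 0.44] T [-0.479 -0.007 -0.018] Mz hub 0.017 +Tz -0.001
axes press [[0.007, 0.704, 0.71], [1.0, -0.005, -0.006], [-0.001, 0.71, -0.704]] q [-0.83  0.61  1.34  0.55  1.77 -0.81] gap 0.0004
```

{"op": "arm_command", "data": {
  "rot": [
    [0, 0, 0],
    [0, 0, 0],
    [0, 0, 0],
    [0, 0, 0],
    [0, 0, 0],
    [0, 0, 0],
    [0, 0, 0],
    [0, 0, 0]
  ],
  "delta_pos": [
    [-1.9, 0, 1.9],
    [-1.9, 0, 1.9],
    [-1.9, 0, 1.9],
    [-1.9, 0, 1.9],
    [-1.9, 0, 1.9],
    [-1.9, 0, 1.9],
    [0, 0, 0],
    [0, 0, 0]
  ],
  "claw": [0, 0, 0, 0, 0, 0, 0, 0]
}}

```text
t: 3.48
eef_pos: [0.5117, -0.2807, 0.0529]
eef_rot: [[0.05, 0.998, 0.048], [0.705, -0.07, 0.706], [0.708, -0.002, -0.707]]
force: [0.6, -0.4, -0.1]
finger_gap: 0.0005
grip_force: 0.0
```

{"op": "arm_command", "data": {
  "rot": [
    [0, 0, 0],
    [0, 0, 0],
    [0, 0, 0],
    [0, 0, 0],
    [0, 0, 0],
    [0, 0, 0],
    [0, 0, 0],
    [0, 0, 0]
  ],
  "delta_pos": [
    [1.2, 0, 1.2],
    [1.2, 0, 1.2],
    [1.2, 0, 1.2],
    [1.2, 0, 1.2],
    [1.2, 0, 1.2],
    [1.2, 0, 1.2],
    [0, 0, 0],
    [0, 0, 0]
  ],
  "claw": [0, 0, 0, 0, 0, 0, 0, 0]
}}

```text
t: 4.15
eef_pos: [0.5198, -0.18, 0.0549]
eef_rot: [[0.047, 0.998, 0.051], [0.707, -0.069, 0.703], [0.705, 0.003, -0.709]]
force: [0.3, -0.1, 0.3]
finger_gap: 0.0004
grip_force: 0.0
```

```bash
python3 - <<'E'
from h import *
st()
a=viewer.get_image("scene")[150:350,220:420];b=viewer.get_image("top")[180:340,270:430]
f=lambda i:cv2.resize(i,(400,400),interpolation=cv2.INTER_CUBIC)
cv2.imwrite("pics/p3.png",np.hstack([f(a),f(b)])[:,:,::-1])
E
```

```text
t 4.15 press mm [   1.5 -138.8   54.9] r 138.8 ang -89.4
F press [ 0.31 -0.04  0.27] T [-0.423 -0.045 -0.018] Mz hub 0.043 +Tz 0.025
axes press [[-0.003, 0.709, 0.705], [1.0, 0.001, 0.003], [0.002, 0.705, -0.709]] q [-0.71  0.68  1.66  0.62  1.38 -0.95] gap 0.0004
```

View pics/p3.png

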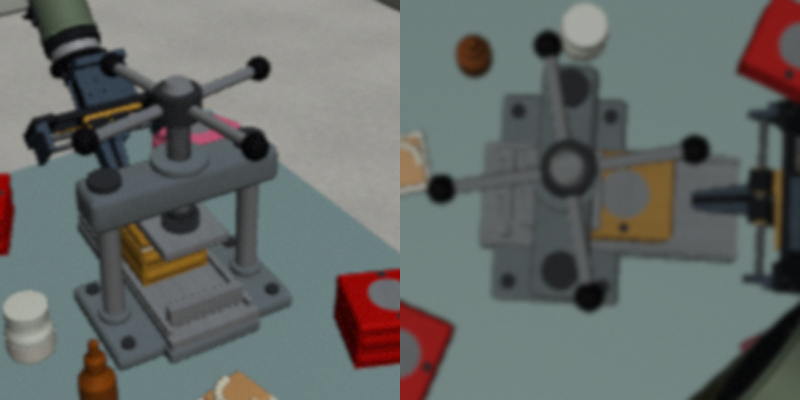

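The picture shows the closed fingers (right panel, about (700,200)) aimed at the middle of the flask's front face at about (672,197), with nothing in the way.

{"op": "arm_command", "data": {
  "rot": [
    [0, 0, 0],
    [0, 0, 0],
    [0, 0, 0],
    [0, 0, 0],
    [0, 0, 0],
    [0, 0, 0],
    [0, 0, 0],
    [0, 0, 0]
  ],
  "delta_pos": [
    [0.2, 0, 0.9],
    [0.6, 0, 0.6],
    [0.6, 0, 0.6],
    [0.6, 0, 0.6],
    [0.6, 0, 0.6],
    [0.6, 0, 0.6],
    [0.6, 0, 0.6],
    [0.6, 0, 0.6]
  ],
  "claw": [0, 0, 0, 0, 0, 0, 0, 0]
}}

```text
t: 4.92
eef_pos: [0.5235, -0.1121, 0.0476]
eef_rot: [[0.05, 0.998, 0.049], [0.706, -0.07, 0.705], [0.707, -0.0, -0.707]]
force: [-0.0, -3.7, -2.3]
finger_gap: 0.0005
grip_force: 1.5
```

```bash
python3 -c "from h import *;st()"
```

```text
t 4.9167 press mm [  0.5 -70.8  47.6] r 70.8 ang -89.6
F press [ 0.21 -3.66 -2.32] T [-1.04   0.024 -0.004] Mz hub 0.013 +Tz 0.009
axes press [[0.0, 0.708, 0.707], [1.0, -0.0, -0.0], [-0.0, 0.707, -0.707]] q [-0.62  0.65  1.77  0.68  1.29 -0.94] gap 0.0005
```

{"op": "arm_command", "data": {
  "rot": [
    [0, 0, 0],
    [0, 0, 0],
    [0, 0, 0],
    [0, 0, 0],
    [0, 0, 0],
    [0, 0, 0]
  ],
  "delta_pos": [
    [0.2, 0, 0.2],
    [0.2, 0, 0.2],
    [0.15, 0, 0.15],
    [0.1, 0, 0.1],
    [0.1, 0, 0.1],
    [0, 0, 0]
  ],
  "claw": [0, 0, 0, 0, 0, 0]
}}

```text
t: 5.42
eef_pos: [0.5244, -0.1024, 0.0479]
eef_rot: [[0.05, 0.998, 0.05], [0.705, -0.071, 0.705], [0.707, 0.0, -0.707]]
force: [0.4, -2.3, -1.0]
finger_gap: 0.0002
grip_force: 1.4
```

```bash
python3 -c "from h import *;st()"
```

```text
t 5.4167 press mm [  0.7 -61.   47.9] r 61.0 ang -89.3
F press [ 0.59 -2.25 -0.95] T [-0.831 -0.088  0.   ] Mz hub 0.034 +Tz 0.035
axes press [[0.0, 0.707, 0.707], [1.0, -0.001, 0.0], [0.001, 0.707, -0.707]] q [-0.61  0.64  1.78  0.69  1.27 -0.94] gap 0.0002
```

{"op": "arm_command", "data": {
  "rot": [
    [0, 0, 0],
    [0, 0, 0],
    [0, 0, 0],
    [0, 0, 0],
    [0, 0, 0],
    [0, 0, 0]
  ],
  "delta_pos": [
    [0.1, 0, 0.1],
    [0.1, 0, 0.1],
    [0.1, 0, 0.1],
    [0.05, 0, 0.05],
    [0.05, 0, 0.05],
    [0, 0, 0]
  ],
  "claw": [0, 0, 0, 0, 0, 0]
}}

```text
t: 5.92
eef_pos: [0.525, -0.0996, 0.0477]
eef_rot: [[0.048, 0.998, 0.051], [0.709, -0.07, 0.701], [0.703, 0.002, -0.711]]
force: [-3.6, -13.3, 2.7]
finger_gap: 0.0005
grip_force: 7.0
```

```bash
python3 -c "from h import *;st()"
```

```text
t 5.9167 press mm [  1.  -58.1  47.7] r 58.1 ang -89.0
F press [ -2.67 -13.53   2.68] T [-1.583  0.328  0.377] Mz hub -0.169 +Tz 0.209
axes press [[-0.001, 0.711, 0.703], [1.0, -0.0, 0.002], [0.002, 0.703, -0.711]] q [-0.6   0.64  1.78  0.69  1.27 -0.93] gap 0.0005
```

Flask is home: about 13 N pushing back, with the finger edge at about y = -47. Next I'll retreat and stand the tool upright.

{"op": "arm_command", "data": {
  "rot": [
    [0, 0, 0],
    [0, 0, 0],
    [0, 0, 0],
    [0, 0, 0],
    [0, 0, 0],
    [0, 0, 0],
    [0, 0, 0],
    [0, 0, 0]
  ],
  "delta_pos": [
    [-0.5, 0, -0.5],
    [-1.5, 0, -1.5],
    [-1.8, 0, -1.8],
    [-1.8, 0, -1.8],
    [-1.8, 0, -1.8],
    [-1.8, 0, -1.8],
    [-1.8, 0, -1.8],
    [-1.8, 0, -1.8]
  ],
  "claw": [0, 0, 0, 0, 0, 0, 0, 0]
}}

```text
t: 6.58
eef_pos: [0.5116, -0.2773, 0.0481]
eef_rot: [[0.05, 0.998, 0.049], [0.703, -0.07, 0.708], [0.709, -0.001, -0.705]]
force: [0.4, -0.5, -0.4]
finger_gap: 0.0003
grip_force: 0.0
```

{"op": "arm_command", "data": {
  "rot": [
    [0, 0, 0],
    [0, 0, 0],
    [0, 0, 0],
    [0, 0, 0],
    [0, 0, 0],
    [0, 0, 0],
    [0, 0, 0],
    [0, 0, 0]
  ],
  "delta_pos": [
    [2.2, 0, -2.2],
    [2.2, 0, -2.2],
    [2.2, 0, -2.2],
    [2.2, 0, -2.2],
    [2.2, 0, -2.2],
    [2.2, 0, -2.2],
    [2.2, 0, -2.2],
    [2.2, 0, -2.2]
  ],
  "claw": [0, 0, 0, 0, 0, 0, 0, 0]
}}

```text
t: 7.25
eef_pos: [0.5115, -0.276, 0.2985]
eef_rot: [[0.049, 0.998, 0.048], [0.703, -0.069, 0.708], [0.709, -0.001, -0.705]]
force: [0.4, -0.2, -0.1]
finger_gap: 0.0003
grip_force: 0.0
```

{"op": "arm_command", "data": {
  "rot": [
    [0, -7, 0],
    [0, -7, 0],
    [0, -7, 0],
    [0, -7, 0],
    [0, -7, 0],
    [0, -7, 0],
    [0, -3, 0],
    [0, 0, 0]
  ],
  "delta_pos": [
    [0, 0, 0],
    [0, 0, 0],
    [0, 0, 0],
    [0, 0, 0],
    [0, 0, 0],
    [0, 0, 0],
    [0, 0, 0],
    [0, 0, 0]
  ],
  "claw": [0, 0, 0, 0, 0, 0, 0, 0]
}}

```text
t: 7.92
eef_pos: [0.5116, -0.2734, 0.2975]
eef_rot: [[0.066, 0.998, -0.0], [0.998, -0.066, 0.001], [0.001, -0.001, -1.0]]
force: [-0.0, 0.4, 0.1]
finger_gap: 0.0004
grip_force: 0.0
```

```bash
python3 - <<'E'
from h import *
st()
im=viewer.get_image("top")
for c,a,w in knobs(im,(270,180,420,320),35): print(c.round(1),a,w,((ray("top",c,.261)-H)@np.c_[XP,YP]).round(4))
a=viewer.get_image("scene")[150:350,220:420];b=im[180:340,270:430]
f=lambda i:cv2.resize(i,(400,400),interpolation=cv2.INTER_CUBIC)
cv2.imwrite("pics/p4.png",np.hstack([f(a),f(b)])[:,:,::-1])
E
```

```text
t 7.9167 press mm [-1.000e-01 -2.325e+02  2.975e+02] r 232.5 ang -90.0
F press [-0.05  0.39  0.11] T [-0.059 -0.064  0.027] Mz hub -0.012 +Tz 0.014
axes press [[-0.004, 1.0, 0.001], [1.0, 0.004, -0.001], [-0.001, 0.001, -1.0]] q [-0.51  0.29  1.4   0.    1.45 -0.45] gap 0.0004
[328.9 197.4] 69 [9, 9] [0.1059 0.0233]
[387.7 239.6] 79 [10, 10] [ 0.0226 -0.1054]
[286.1 255.1] 71 [9, 9] [-0.0229  0.106 ]
[345.6 297.8] 99 [12, 11] [-0.1043 -0.0231]
```

View pics/p4.png

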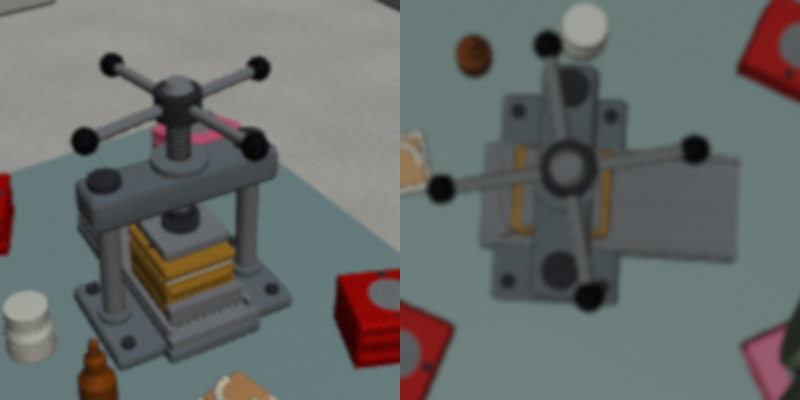

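The flask (left panel, (185,265)) is now under the plate against the stop, with the plate still clear above it. The knobs fit a 108 mm radius, and the near spoke is at -167.6°.

{"op": "arm_command", "data": {
  "rot": [
    [0, 0, 0],
    [0, 0, 0],
    [0, 0, 0],
    [0, 0, 0],
    [0, 0, 0],
    [0, 0, 0],
    [0, 0, 0]
  ],
  "delta_pos": [
    [2.9, -0.9, 0],
    [2.9, -0.9, 0],
    [2.9, -0.9, 0],
    [2.9, -0.9, 0],
    [2.9, -0.9, 0],
    [2.9, -0.9, 0],
    [0, 0, 0]
  ],
  "claw": [0, 0, 0, 0, 0, 0, 0]
}}

```text
t: 8.6
eef_pos: [0.4687, -0.0967, 0.2963]
eef_rot: [[0.069, 0.998, -0.003], [0.998, -0.069, 0.005], [0.005, -0.003, -1.0]]
force: [0.5, -0.1, -0.5]
finger_gap: 0.0005
grip_force: 0.0
```

{"op": "arm_command", "data": {
  "rot": [
    [0, 0, 0],
    [0, 0, 0],
    [0, 0, 0],
    [0, 0, 0]
  ],
  "delta_pos": [
    [0, 0, 2],
    [0, 0, 2],
    [0, 0, 2],
    [0, 0, 0]
  ],
  "claw": [0, 0, 0, 0]
}}

```text
t: 8.93
eef_pos: [0.4679, -0.1004, 0.2325]
eef_rot: [[0.072, 0.997, -0.01], [0.997, -0.072, 0.003], [0.002, -0.01, -1.0]]
force: [-0.7, 0.0, -0.6]
finger_gap: 0.0004
grip_force: 0.0
```

```bash
python3 - <<'E'
from h import *
st()
def tab(a0,st_,n,r=8.0):
    a=np.radians(a0-st_*np.arange(n+1));p=np.c_[r*np.sin(a),r*np.cos(a)].round(2);print(a0,st_,p[0],[[*map(float,d),0] for d in np.diff(p,axis=0).round(2)])
tab(-132,12,8)
for k in range(9): tab(-228-40*k,8,5)
E
```

```text
t 8.9333 press mm [-55.8 -63.  232.5] r 84.1 ang -131.5
F press [-0.66 -0.03 -0.65] T [-0.039 -0.074  0.004] Mz hub -0.04 +Tz -0.036
axes press [[0.002, 1.0, 0.002], [1.0, -0.002, -0.01], [-0.01, 0.002, -1.0]] q [-0.24  0.16  1.73  0.    1.26 -0.16] gap 0.0004
-132 12 [-5.95 -5.35] [[1.25, -1.12, 0], [1.45, -0.84, 0], [1.59, -0.52, 0], [1.66, -0.17, 0], [1.66, 0.17, 0], [1.59, 0.52, 0], [1.45, 0.84, 0], [1.25, 1.12, 0]]
-228 8 [ 5.95 -5.35] [[0.68, 0.88, 0], [0.56, 0.96, 0], [0.42, 1.04, 0], [0.27, 1.08, 0], [0.12, 1.11, 0]]
-268 8 [ 8.   -0.28] [[-0.04, 1.12, 0], [-0.2, 1.1, 0], [-0.34, 1.06, 0], [-0.49, 1.0, 0], [-0.63, 0.93, 0]]
-308 8 [6.3  4.93] [[-0.74, 0.82, 0], [-0.86, 0.72, 0], [-0.94, 0.59, 0], [-1.02, 0.46, 0], [-1.08, 0.31, 0]]
-348 8 [1.66 7.83] [[-1.1, 0.15, 0], [-1.12, 0.0, 0], [-1.1, -0.15, 0], [-1.08, -0.31, 0], [-1.02, -0.46, 0]]
-388 8 [-3.76  7.06] [[-0.94, -0.59, 0], [-0.86, -0.72, 0], [-0.74, -0.82, 0], [-0.63, -0.93, 0], [-0.49, -1.0, 0]]
-428 8 [-7.42  3.  ] [[-0.34, -1.06, 0], [-0.2, -1.1, 0], [-0.04, -1.12, 0], [0.12, -1.11, 0], [0.27, -1.08, 0]]
-468 8 [-7.61 -2.47] [[0.42, -1.04, 0], [0.56, -0.96, 0], [0.68, -0.88, 0], [0.81, -0.78, 0], [0.9, -0.65, 0]]
-508 8 [-4.24 -6.78] [[0.99, -0.53, 0], [1.04, -0.38, 0], [1.1, -0.23, 0], [1.11, -0.08, 0], [1.11, 0.08, 0]]
-548 8 [ 1.11 -7.92] [[1.1, 0.23, 0], [1.04, 0.38, 0], [0.99, 0.53, 0], [0.9, 0.65, 0], [0.81, 0.78, 0]]
```

{"op": "arm_command", "data": {
  "rot": [
    [0, 0, 0],
    [0, 0, 0],
    [0, 0, 0],
    [0, 0, 0],
    [0, 0, 0],
    [0, 0, 0],
    [0, 0, 0],
    [0, 0, 0]
  ],
  "delta_pos": [
    [1.6, -0.8, 0],
    [1.45, -0.84, 0],
    [1.6, -0.5, 0],
    [1.66, -0.17, 0],
    [1.66, 0.17, 0],
    [1.6, 0.52, 0],
    [1.45, 0.84, 0],
    [1.25, 1.1, 0]
  ],
  "claw": [0, 0, 0, 0, 0, 0, 0, 0]
}}

```text
t: 9.6
eef_pos: [0.4808, 0.019, 0.2371]
eef_rot: [[0.071, 0.997, -0.005], [0.997, -0.071, -0.006], [-0.007, -0.005, -1.0]]
force: [-5.7, -8.1, 0.2]
finger_gap: 0.0003
grip_force: 4.1
```

```bash
cat >> h.py <<'E'
def cap(z=.259):
    # spoke angles (press, mod 90) from visible knobs in the top picture
    im=viewer.get_image("top")
    for c,a,w in knobs(im,(270,180,420,320),35):
        p=(ray("top",c,z)-H)@np.c_[XP,YP];r=np.hypot(*p)
        if .1<r<.115: print("knob ang",np.degrees(np.arctan2(p[1],p[0])).round(1),"r",r.round(4),a)
E
python3 -c "from h import *;st();cap()"
```

```text
t 9.6 press mm [-51.3  57.  237.1] r 76.7 ang 132.0
F press [-5.16 -8.44  0.21] T [-1.44   0.788  0.03 ] Mz hub 0.727 +Tz 0.757
axes press [[0.001, 1.0, -0.007], [1.0, -0.001, -0.005], [-0.005, -0.007, -1.0]] q [ 0.02  0.16  1.72 -0.01  1.26  0.09] gap 0.0003
knob ang 27.2 r 0.1088 69
knob ang -62.8 r 0.1078 75
knob ang -154.3 r 0.107 93
```

Torque reads 0.73–0.76 N m, matching free running. The capstan has turned 75°. Continuing in steps.

{"op": "arm_command", "data": {
  "rot": [
    [0, 0, 0],
    [0, 0, 0],
    [0, 0, 0],
    [0, 0, 0],
    [0, 0, 0]
  ],
  "delta_pos": [
    [0.68, 0.88, 0],
    [0.56, 0.96, 0],
    [0.42, 1.04, 0],
    [0.27, 1.08, 0],
    [0.12, 1.11, 0]
  ],
  "claw": [0, 0, 0, 0, 0]
}}

```text
t: 10.07
eef_pos: [0.5297, 0.0366, 0.2358]
eef_rot: [[0.072, 0.997, -0.014], [0.997, -0.072, -0.003], [-0.004, -0.013, -1.0]]
force: [-12.2, -5.1, 1.2]
finger_gap: 0.0005
grip_force: 5.6
```

```bash
python3 -c "from h import *;st();cap()"
```

```text
t 10.0667 press mm [ -3.8  78.  235.8] r 78.1 ang 92.8
F press [-11.8   -5.94   1.22] T [-0.991  2.063 -0.255] Mz hub 0.943 +Tz 0.688
axes press [[0.002, 1.0, -0.004], [1.0, -0.002, -0.013], [-0.013, -0.004, -1.0]] q [ 0.05  0.24  1.62 -0.    1.3   0.12] gap 0.0005
knob ang -9.5 r 0.1074 66
knob ang -99.7 r 0.1077 88
knob ang 128.0 r 0.104 704
```

{"op": "arm_command", "data": {
  "rot": [
    [0, 0, 0],
    [0, 0, 0],
    [0, 0, 0],
    [0, 0, 0],
    [0, 0, 0]
  ],
  "delta_pos": [
    [-0.04, 1.12, 0],
    [-0.2, 1.1, 0],
    [-0.34, 1.06, 0],
    [-0.49, 1.0, 0],
    [-0.63, 0.93, 0]
  ],
  "claw": [0, 0, 0, 0, 0]
}}

```text
t: 10.53
eef_pos: [0.5798, 0.0191, 0.235]
eef_rot: [[0.072, 0.997, -0.016], [0.997, -0.072, 0.005], [0.004, -0.016, -1.0]]
force: [-11.4, 6.0, -1.1]
finger_gap: 0.0004
grip_force: 5.2
```

```bash
python3 -c "from h import *;st();cap()"
```

```text
t 10.5333 press mm [ 47.5  64.1 235. ] r 79.8 ang 53.5
F press [-11.82   5.16  -1.13] T [ 0.851  1.908 -0.249] Mz hub 1.003 +Tz 0.754
axes press [[0.002, 1.0, 0.004], [1.0, -0.002, -0.016], [-0.016, 0.004, -1.0]] q [0.01 0.32 1.5  0.01 1.33 0.08] gap 0.0004
knob ang -54.4 r 0.1073 71
knob ang 160.8 r 0.1033 407
knob ang -144.8 r 0.1075 78
```

{"op": "arm_command", "data": {
  "rot": [
    [0, 0, 0],
    [0, 0, 0],
    [0, 0, 0],
    [0, 0, 0]
  ],
  "delta_pos": [
    [-0.74, 0.82, 0],
    [-0.86, 0.72, 0],
    [-0.94, 0.59, 0],
    [-1.02, 0.46, 0]
  ],
  "claw": [0, 0, 0, 0]
}}

```text
t: 10.92
eef_pos: [0.6045, -0.0158, 0.2352]
eef_rot: [[0.071, 0.997, -0.012], [0.997, -0.071, 0.01], [0.009, -0.013, -1.0]]
force: [-7.1, 11.5, -0.6]
finger_gap: 0.0005
grip_force: 5.7
```

```bash
python3 -c "
from h import *;st();cap()
im=viewer.get_image('scene')[200:330,240:370];cv2.imwrite('pics/p5.png',cv2.resize(im,(600,600),interpolation=cv2.INTER_CUBIC)[:,:,::-1])"
```

```text
t 10.9167 press mm [ 74.5  31.  235.2] r 80.8 ang 22.6
F press [-7.92 11.01 -0.63] T [ 1.962  1.275 -0.092] Mz hub 1.067 +Tz 0.974
axes press [[0.001, 1.0, 0.009], [1.0, -0.001, -0.013], [-0.013, 0.009, -1.0]] q [-0.05  0.36  1.45  0.01  1.34  0.02] gap 0.0005
knob ang -85.0 r 0.1073 78
knob ang 95.0 r 0.1139 30
```

View pics/p5.png

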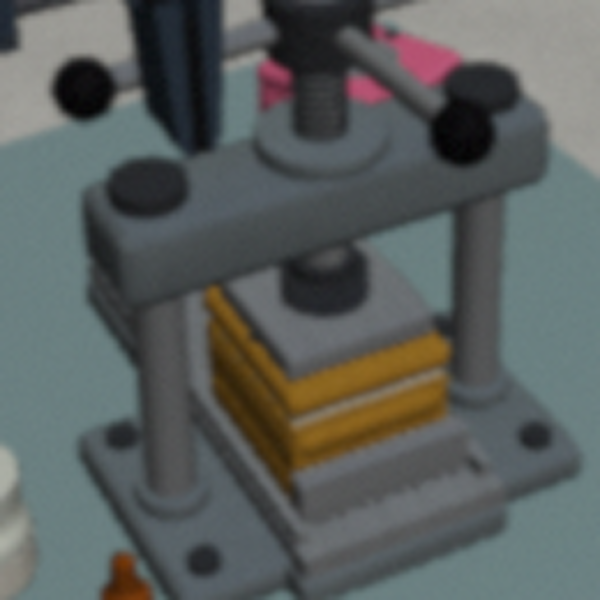

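The plate now appears seated on the lid: at (370,340) no gap is visible. Torque has risen to about 0.97 N m, so I'll add a small slow step.

{"op": "arm_command", "data": {
  "rot": [
    [0, 0, 0],
    [0, 0, 0],
    [0, 0, 0]
  ],
  "delta_pos": [
    [-0.54, 0.18, 0],
    [-0.54, 0.14, 0],
    [-0.55, 0.1, 0]
  ],
  "claw": [0, 0, 0]
}}

```text
t: 11.27
eef_pos: [0.6076, -0.0304, 0.2354]
eef_rot: [[0.072, 0.997, -0.011], [0.997, -0.072, 0.014], [0.013, -0.012, -1.0]]
force: [-7.9, 16.0, -1.1]
finger_gap: 0.0002
grip_force: 7.1
```

```bash
python3 -c "from h import *;st();cap()"
```

```text
t 11.2667 press mm [ 78.6  16.7 235.4] r 80.4 ang 12.0
F press [-9.   15.45 -1.14] T [ 2.669  1.176 -0.32 ] Mz hub 1.365 +Tz 1.045
axes press [[0.002, 1.0, 0.013], [1.0, -0.002, -0.012], [-0.012, 0.013, -1.0]] q [-0.08  0.37  1.44  0.01  1.35 -0.01] gap 0.0002
knob ang 84.8 r 0.1085 74
knob ang -95.8 r 0.1074 84
```

{"op": "arm_command", "data": {
  "rot": [
    [0, 0, 0],
    [0, 0, 0]
  ],
  "delta_pos": [
    [-0.56, 0.04, 0],
    [-0.56, 0, 0]
  ],
  "claw": [0, 0]
}}

```text
t: 11.48
eef_pos: [0.6079, -0.0406, 0.2355]
eef_rot: [[0.072, 0.997, -0.009], [0.997, -0.072, 0.015], [0.015, -0.01, -1.0]]
force: [-6.3, 17.8, -3.0]
finger_gap: 0.0003
grip_force: 7.3
```

```bash
python3 -c "from h import *;st();cap()"
```

```text
t 11.4833 press mm [ 79.7   6.4 235.5] r 79.9 ang 4.6
F press [-7.56 17.3  -3.03] T [ 3.001  0.794 -0.261] Mz hub 1.427 +Tz 1.166
axes press [[0.002, 1.0, 0.015], [1.0, -0.002, -0.01], [-0.01, 0.015, -1.0]] q [-0.09  0.37  1.44  0.01  1.35 -0.03] gap 0.0003
knob ang 76.7 r 0.1084 72
knob ang -103.5 r 0.1101 57
```

Torque is about 1.1–1.17 N m, near the target. Backing off and lifting clear.

{"op": "arm_command", "data": {
  "rot": [
    [0, 0, 0],
    [0, 0, 0],
    [0, 0, 0],
    [0, 0, 0],
    [0, 0, 0],
    [0, 0, 0],
    [0, 0, 0],
    [0, 0, 0]
  ],
  "delta_pos": [
    [1, 0, 0],
    [1.5, 0, 0],
    [0, 0, 0],
    [0, 0, -2.5],
    [0, 0, -2.5],
    [0, 0, -2.5],
    [0, 0, -2.5],
    [0, 0, 0]
  ],
  "claw": [0, 0, 0, 0, 0, 0, 0, 0]
}}

```text
t: 12.2
eef_pos: [0.615, -0.0222, 0.343]
eef_rot: [[0.07, 0.997, 0.011], [0.998, -0.07, -0.001], [-0.0, 0.011, -1.0]]
force: [-0.2, -0.7, 0.3]
finger_gap: 0.0006
grip_force: 0.0
```

```bash
python3 - <<'E'
from h import *
st();cap()
a=viewer.get_image("scene")[150:350,220:420];b=viewer.get_image("top")[180:340,270:430]
f=lambda i:cv2.resize(i,(400,400),interpolation=cv2.INTER_CUBIC)
cv2.imwrite("pics/p6.png",np.hstack([f(a),f(b)])[:,:,::-1])
E
```

```text
t 12.2 press mm [ 85.4  25.3 343. ] r 89.1 ang 16.5
F press [-0.16 -0.7   0.29] T [-0.019 -0.105 -0.093] Mz hub -0.056 +Tz -0.149
axes press [[0.0, 1.0, -0.0], [1.0, -0.0, 0.011], [0.011, -0.0, -1.0]] q [-0.05  0.33  1.23 -0.    1.57  0.02] gap 0.0006
knob ang -16.6 r 0.1084 30
knob ang -105.0 r 0.1072 81
```

View pics/p6.png

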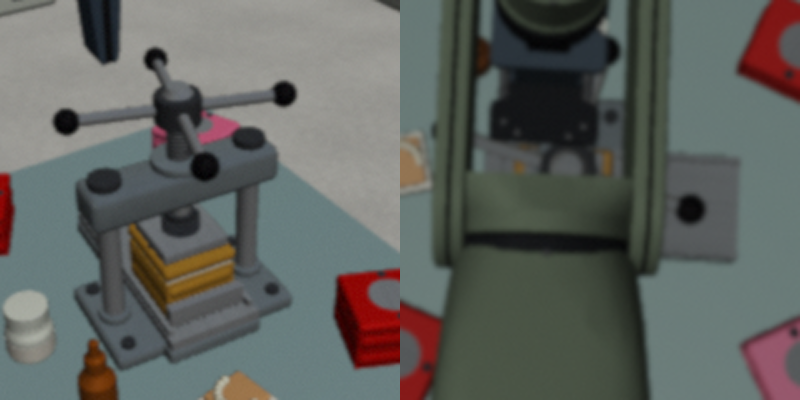

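The flask is clamped under the plate (left panel, (180,260)). The fingers are clear above, and the jar (25,325), dropper (97,365) and cast (235,385) are in place.

```bash
python3 -c "from station import workorder;print(workorder.finish_job())"
```

```text
the job is handed in; nothing more can be done
None
```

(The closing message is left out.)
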